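# Shut and lock the gearbox access cover

## Task

Push the gearbox's access cover down with a fingertip until it lies shut, then set a fingertip in the slot of the round quarter-turn fastener on it and turn the fastener clockwise (seen from above) as far as it goes, so that the cover is locked. Nothing is to be picked up or lifted: do not swing the cover open, and leave the jar, the socket and the spanner as they are.

Things in the scene. Friction and masses are not known exactly. Their poses are not given: they have to be found in the camera images.
- housing: green cast gearbox housing bolted to the bench, open-topped box 260 x 220 x 100 mm (x, y, z); feet 12 mm high reach 137 mm from its centre in y; a shaft stub sticks out 30 mm from its +y side. Origin at the centre of its underside on the bench, z up. Its -x side is the front, nearest the robot; the cover hinges on its far (+x) top edge.
- cover_panel (a joint): hinge angle of the cover, rad: 0 is shut, lying on the housing; grows as the front edge rises (starts ajar at 0.15 to 0.33; stop at 0.6). The hinge is stiff: the cover stays at any angle it is left at; some 2 to 3 N downwards at its front edge moves it.
- cover_edge (a point): point on top of the cover, midway along and 15 mm in from its front (free) edge, 245 mm from the hinge: a place to push, on a flat strip 27 mm deep between front edge and fastener bezel. The cover is a steel plate 260 x 226 x 6 mm; its top is 106 mm above the bench when shut. Axes turn with it: x from front edge to hinge, z out of its top.
- cover_hinge (a point): point on the hinge line, mid-way across, on the underside of the cover at its far edge, 100 mm above the bench; its y axis lies along the hinge line.
- cam (a joint): turn of the fastener, rad: 0 unlocked (slot parallel to the front edge), pi/2 the locked stop (slot points at the front edge). Grows clockwise from above; starts at 0 to 0.3, stays where left. Friction 0.12 N m: 4 N sideways at 30 mm from the axis turns it. A cam tongue under the cover locks beneath a ledge; turned past 0.65 with the cover up, it keeps the cover from shutting.
- slot_mid (a point): centre of the slot's floor, on the fastener's axis, 172 mm from the hinge. The fastener is an aluminium disc, diameter 104 mm, in a fixed dark bezel ring (outer 123 mm). The slot crosses the whole disc: 40 mm wide, 104 long, 15 deep, open above; with the cover shut its floor is 111 mm and the disc's and bezel's tops 126 mm above the bench. x along the slot, z out of the cover.
- slot_a (a point): point on the slot floor 30 mm from the turning axis towards one end: place for a fingertip, which then swings round the axis, carrying the slot's wall with it. In the unlocked state this end is at the housing's -y side; locked, it is at the front edge.
- slot_b (a point): the like point towards the slot's other end, 30 mm from the axis.
- jar: bystander: white screw-cap jar, 56 mm diameter, 70 mm high, standing beside the housing; origin at the centre of its underside.
- socket: bystander: steel deep socket, 34 mm diameter, 60 mm high, standing beside the housing; origin at the centre of its underside.
- spanner: bystander: spanner 140 mm long lying beside the housing on its -y side; origin under its middle, x along its length.

How it is judged (in metres and radians):
On the way, in this order (a step that is already met when the one before it is completed fails the run):
1. the cover is shut (within 0.025 rad) with the fastener still unlocked (below 0.6 rad) (value of joint cover_panel below 0.025 rad and value of joint cam below 0.6 rad), for 0.1 s.
2. the fastener is turned home (above 1.45 rad) with the cover shut (value of joint cover_panel below 0.025 rad and value of joint cam above 1.45 rad), for 0.1 s.
At the end, for the whole second after the job is handed in: the cover is shut (hinge within 0.025 rad), the fastener stands at its locked stop (turned beyond 1.45 rad of 1.57), and jar, socket and spanner are within 20 mm of where they were (all of step 2 and distance of each of jar, socket, spanner from where it was at the start of the episode below 0.02 m); the robot touches nothing.
It fails at once if the cover is raised (above 0.45 rad) (value of joint cover_panel above 0.45 rad).
It fails at once if the white jar is lifted or shoved (moved more than 20 mm) (distance of jar from where it was at the start of the episode above 0.02 m).
It fails at once if the steel socket is lifted or shoved (moved more than 20 mm) (distance of socket from where it was at the start of the episode above 0.02 m).
It fails at once if the spanner is lifted or shoved (moved more than 20 mm) (distance of spanner from where it was at the start of the episode above 0.02 m).
It also fails if it takes over 54 s, if anything falls off the work surface, if the arm or the gripper's body presses on something with over 40 N, if the wrist force passes 120 N, or if a joint passes its speed limit or range.

## Robot

A 7-joint arm with a two-finger parallel gripper is mounted at the origin on the work surface. World frame = base frame: x ahead of the robot, y to its left, z up, the work surface at z = 0. Lengths are in m, angles in degrees, forces in N, time in s.
With the tool pointing down it reaches from about 0.4 to 0.75 m from the base axis. Payload 19.5 kg.
Tool frame: the origin (TCP) lies between the finger pads; the fingertips stand 22 mm ahead of it and the grasp point (between the pads) lies 3 mm ahead of it; z points along the fingers, y is the line along which they close (so a half turn about z gives the same grasp; the last joint's range is limited). The gripper opens to 85 mm and grips with 20 to 120 N. Pads are 22 mm wide; open, the fingers measure 114 mm over their backs; the gripper's body (76 mm by 85 mm) begins 54 mm behind the grasp point. The pads swing forward as they close: fully open they stand 13 mm farther back than shut.
Start: joints at [-66.503, 40.479, -1.581, 85.061, 1.261, 54.483, -4.326], TCP at [0.251, 0.517, 0.253] pointing down, gripper open.
Joint ranges: [-155.06, 155.06], [-18.47, 123.98], [-90, 86.84], [0, 140.48], [-83.41, 263.41], [0, 116], [-161.91, 161.91]. Speed limits (degrees/s): [108.29, 108.29, 147.25, 147.25, 172.46, 172.46, 172.46].

## Interface

Orientations are given as [roll, pitch, yaw] about the fixed x, y, z axes, in that order (R = Rz(yaw) Ry(pitch) Rx(roll)).
In Python, from station import ctrl, kinematics, viewer, ticket gives the robot as it stands. The module is installed in compiled form; this text tells all that it offers. Calls block until the motion is done:
- ctrl.goto(position, orientation): joint-space move of the TCP to a pose.
- ctrl.movel(position, feed=0.15, orientation=None, f_stop=None): straight line of the TCP; orientation=None keeps the orientation; feed is the mean speed in m/s. With f_stop (N) it stops when the force on the tool has changed by that much, and returns True; else False.
- ctrl.movej(angles): joint-space move.
- ctrl.set_gripper(opening, grip_force=None): finger opening in m; grip_force is the grip in N (None keeps the last); returns when the fingers have stopped.
- ctrl.sleep(seconds).
- kinematics.solve_ik(position, orientation): joint angles nearest the present ones, or None.
- viewer.get_image(name): name is "scene" or "top" or "wrist"; returns the picture (420x560x3 uint8, red, green, blue); there is no depth.
- viewer.camera_model(name): a dict with "fov_y" (degrees; the focal length in pixels is half the picture's height over the tangent of half this angle, whatever the lens; pixels are square), "cx", "cy" (the principal point, pixels), "distortion" ([k1, k2, p1, p2, k3] as OpenCV has them; the pictures are not rectified), "extrinsics" (4x4, takes a point from world to camera coordinates); the wrist camera has in their place "T_tool_cam" (4x4, takes a point from camera to tool coordinates, whose origin is the TCP and whose axes are the flange's). Camera axes: x right, y up, looking along -z (the intrinsics and any distortion apply to the point x, -y, -z); pixel columns grow to the right and rows downward; lengths in m; the calibration is good to about 2 mm. A picture is of the moment at which its call begins: read the wrist's pose just before it. camera_model takes no time and is no camera call.
A pose or a line that the arm cannot do raises ctrl.MotionError and nothing moves.
- ticket.sign_off(): hands the job in; it is judged then, once.
Readings, each from a call of its own:
- ctrl.current_clock(): time.
- ctrl.current_joint_pos(): joint angles.
- ctrl.current_joint_vel(): joint speeds.
- ctrl.current_tau(): joint torques, N m.
- ctrl.current_position(): TCP position.
- ctrl.current_ee_rot(): TCP orientation.
- ctrl.current_ft_force(): force on the tool from outside, world axes, zero at the start.
- ctrl.current_wrist_torque(): the same for the moment, N m.
- ctrl.current_width(): finger opening in m.
- ctrl.current_grip_force(): force on a finger pad.
Only numpy, scipy, OpenCV 4.12 (cv2) and the standard library are available. Lean on these libraries where they do the work, as an engineer would, in place of code of your own. Each camera call takes 0.05 s, during which the arm holds its last target. There are 200 camera calls.

## Working session

There is one attempt and no reset: what is moved stays moved. The work goes in short steps, each a Python script; the robot and the scene stay as the last script left them, time stands still between calls to the robot, and variables do not carry over. Pictures are saved under pics/ and viewed, at most 10 in all, crops included, and the job is handed in when it is done.

```bash
mkdir -p pics; python3 - <<'E'
from station import ctrl,viewer
import cv2,numpy as np
for n in("scene","top"):
    cv2.imwrite(f"pics/{n}0.png",viewer.get_image(n)[:,:,::-1])
    m=viewer.camera_model(n);print(n,{k:np.round(v,4).tolist() for k,v in m.items()})
m=viewer.camera_model("wrist");print({k:np.round(v,4).tolist() for k,v in m.items()})
print(ctrl.current_ee_rot(),ctrl.current_clock())
E
```

```text
scene {'fov_y': 53.9803, 'cx': 271.7849, 'cy': 205.5376, 'distortion': [-0.0706, 0.0, 0.0, 0.0, 0.0], 'extrinsics': [[-0.6605, 0.7506, 0.0187, 0.3675], [-0.5418, -0.4937, 0.6802, 0.2775], [0.5198, 0.4392, 0.7327, -1.2504], [0.0, 0.0, 0.0, 1.0]]}
top {'fov_y': 46.8912, 'cx': 269.5059, 'cy': 211.3594, 'distortion': [-0.1721, 0.0, 0.0, 0.0, 0.0], 'extrinsics': [[-0.0128, -0.9999, -0.0012, 0.02], [0.9898, -0.0129, 0.1422, -0.5964], [-0.1422, 0.0007, 0.9898, -0.9065], [0.0, 0.0, 0.0, 1.0]]}
{'fov_y': 67.8882, 'cx': 277.9598, 'cy': 208.7312, 'distortion': [-0.0062, 0.0, 0.0, 0.0, 0.0], 'T_tool_cam': [[0.0, 0.9656, 0.2601, 0.0662], [1.0, -0.0003, 0.0011, -0.0008], [0.0012, 0.2601, -0.9656, -0.1211], [0.0, 0.0, 0.0, 1.0]]}
[-1.79946016e+02  2.74945447e-03  1.54115946e+02] 0.1
```

View pics/top0.png

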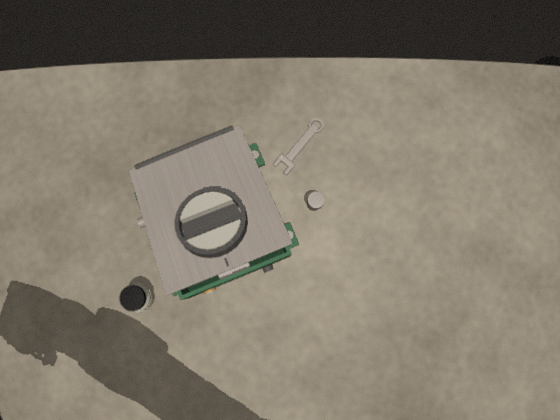

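View pics/scene0.png

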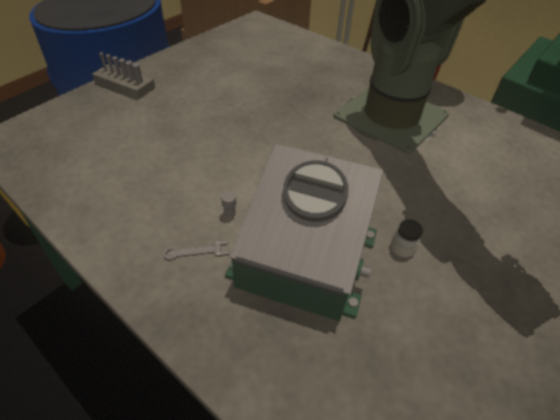

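The top view shows the cover corners at about (133,178), (238,128), (290,243) and (168,290), and the fastener at (211,221). In the scene view the fastener is at (317,189), with the front corners at (280,150) and (382,182). The jar is at (133,298), the socket at (316,200) and the spanner at (300,145), all in top-view pixels.

```bash
cat > h.py <<'E'
import numpy as np,cv2
from station import ctrl,viewer,kinematics
from scipy.spatial.transform import Rotation as Ro
def ray(name,px,T_wt=None):
    m=viewer.camera_model(name);f=210/np.tan(np.radians(m["fov_y"]/2))
    K=np.array([[f,0,m["cx"]],[0,f,m["cy"]],[0,0,1.]])
    u=cv2.undistortPoints(np.array([[px]],float),K,np.array(m["distortion"]))[0,0]
    d=np.array([u[0],-u[1],-1])
    E=np.linalg.inv(m["extrinsics"]) if T_wt is None else T_wt@np.array(m["T_tool_cam"])
    return E[:3,3],E[:3,:3]@d
def plane(name,px,z,T=None):
    o,d=ray(name,px,T);return o+d*(z-o[2])/d[2]
def tri(a,b):
    A=np.zeros((3,3));y=np.zeros(3);rs=[ray("top",a),ray("scene",b)]
    for o,d in rs:
        d=d/np.linalg.norm(d);P=np.eye(3)-np.outer(d,d);A+=P;y+=P@o
    p=np.linalg.solve(A,y);d0,d1=[r[1]/np.linalg.norm(r[1]) for r in rs];n=np.cross(d0,d1);n/=np.linalg.norm(n)
    return p,abs(n@(rs[0][0]-rs[1][0]))
E
python3 - <<'E'
from h import *
np.set_printoptions(precision=4,suppress=True)
t=cv2.imread("pics/top0.png");s=cv2.imread("pics/scene0.png")
a=cv2.resize(t[115:310,115:310],(400,400),interpolation=cv2.INTER_CUBIC)
b=cv2.resize(s[140:320,222:402],(400,400),interpolation=cv2.INTER_CUBIC)
cv2.imwrite("pics/crop.png",np.hstack([a,b]))
for n,p,q in(("bezel",(211,221),(317,189)),("frontR(-y)",(290,243),(280,150)),("frontL",(168,290),(382,182))):
    print(n,*tri(p,q))
for p in((133,178),(238,128)):print(plane("top",p,.106))
for p,z in(((133,298),.07),((316,200),.06),((300,145),.005)):print(plane("top",p,z))
E
```

```text
bezel [0.5623 0.1134 0.1688] 0.0036388647774525844
frontR(-y) [ 0.5217 -0.0177  0.1672] 0.009218324399611002
frontL [0.4459 0.1898 0.1544] 0.005088362117624812
[0.654  0.2675 0.106 ]
[0.7471 0.0698 0.106 ]
[0.4304 0.2728 0.07  ]
[ 0.6152 -0.0778  0.06  ]
[ 0.7412 -0.0531  0.005 ]
```

View pics/crop.png

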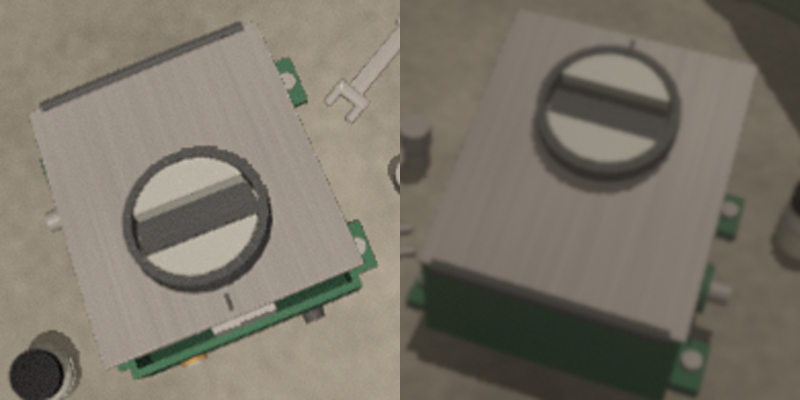

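The crop gives sharper corners. Top view (full-frame pixels): (130.6,171.6), (238.8,127.2), (292,243.2) and (167.2,294.9), with the fastener at (211.3,221.8). Scene view: front corners (274.7,144.5) and (382.7,170.6), far corners (351.6,289) and (232.4,256).

```bash
python3 - <<'E'
from h import *
np.set_printoptions(precision=4,suppress=True)
for n,p,q in(("bezel",(211.3,221.8),(315.6,189)),("fR",(292,243.2),(274.7,144.5)),("fL",(167.2,294.9),(382.7,170.6)),("bL",(130.6,171.6),(351.6,289)),("bR",(238.8,127.2),(232.4,256))):
    print(n,*tri(p,q))
A,B=plane("top",(130.6,171.6),.106),plane("top",(238.8,127.2),.106)
d=A-B;print("back width",np.linalg.norm(d),(A+B)/2,"yaw",np.degrees(np.arctan2(-d[0],d[1])))
E
```

```text
bezel [0.5619 0.1118 0.1672] 0.0006626158699662378
fR [ 0.5234 -0.0247  0.1781] 0.0008804107742274769
fL [0.4392 0.1844 0.1773] 0.0007942096168208209
bL [0.6648 0.2732 0.1092] 0.003565371715808544
bR [0.7489 0.0693 0.103 ] 0.0021663829713095255
back width 0.2202547951027467 [0.7075 0.1704 0.106 ] yaw 21.912990876974
```

```bash
cat >> h.py <<'E'
np.set_printoptions(precision=4,suppress=True)
YAW=21.9;u=np.array([np.cos(np.radians(YAW)),np.sin(np.radians(YAW)),0]);v=np.array([-u[1],u[0],0])
H=np.array([.7094,.1711,0.])
def T():
    M=np.eye(4);p=ctrl.current_position();M[:3,:3]=Ro.from_euler("xyz",ctrl.current_ee_rot(),degrees=True).as_matrix();M[:3,3]=p;return M
E
python3 - <<'E'
from h import *
ctrl.set_gripper(0.0)
P=H-.24*u-.07*v
C=H-.172*u
for y in(YAW,YAW+180-360,YAW-90,YAW+90):print(y,kinematics.solve_ik((C+[0,0,.14]).tolist(),[180,0,y]))
o=[180,0,YAW+90]
ctrl.goto((P+[0,0,.27]).tolist(),o);print(ctrl.current_clock(),ctrl.current_joint_pos(),ctrl.current_width())
print(ctrl.movel((P+[0,0,.195]).tolist(),.12,f_stop=5),ctrl.current_position())
print(ctrl.movel((P+[0,0,.121]).tolist(),.05,f_stop=15),ctrl.current_position(),ctrl.current_ft_force())
ctrl.movel((P+[0,0,.18]).tolist(),.15)
ctrl.goto((H-.20*u+[0,0,.28]).tolist(),[180,0,YAW+180-360]) 
print(ctrl.current_clock(),ctrl.current_position(),ctrl.current_joint_pos())
cv2.imwrite("pics/w1.png",viewer.get_image("wrist")[:,:,::-1]);np.save("w1.npy",T())
E
```

```text
21.9 [-25.3031  50.2711  21.9933  96.0191 -27.182   39.086  -57.1958]
-158.1 [ -4.4551  48.8816 -19.1301  95.3067  22.7424  39.6892  76.7172]
-68.1 [  7.2314  53.7258 -44.0781  94.905   46.0855  51.1244 146.2232]
111.9 [-15.2063  48.1489   1.8017  95.6773  -2.2721  36.2094   9.7296]
2.9 [-8.3801 34.1481  5.0948 96.471  -3.7831 49.5475 20.2895] -0.00013645483534003683
False [0.5131 0.0168 0.1955]
True [0.5127 0.0166 0.128 ] [-2.2912  0.6722 12.7995]
6.4167 [0.5236 0.0961 0.2791] [ -0.5439  36.3681 -24.6963  91.1595  17.2834  56.3699  81.0715]
```

View pics/w1.png

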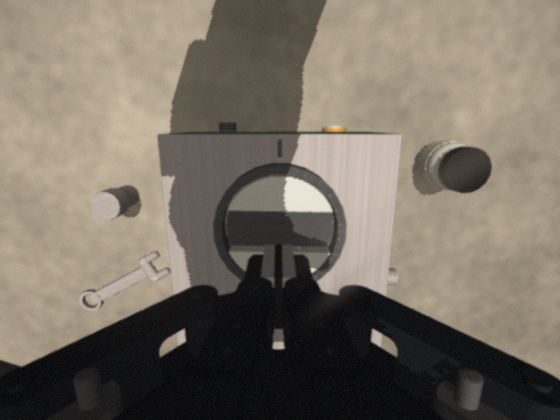

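The wrist view shows the cover shut, with the bezel circle at x 214–345, top at y 163, so its centre is about (279.5, 228). The slot is nearly parallel to the front edge (rows 211–247). Next I'll compare this with my estimate and turn the fastener.

```bash
python3 - <<'E'
from h import *
M=np.load("w1.npy");C0=H-.172*u
C=plane("wrist",(279.5,228.3),.126,M);print("bezel",C,"pred",C0, "rad",np.linalg.norm(plane("wrist",(214,228.3),.126,M)-plane("wrist",(345,228.3),.126,M))/2)
l,r=plane("wrist",(160,134),.106,M),plane("wrist",(401,134),.106,M);d=l-r;print("front edge",np.linalg.norm(d),(l+r)/2,H-.26*u,np.degrees(np.arctan2(d[0],-d[1])))
for p in((228,211),(228,250),(333,211),(333,247)):
    q=plane("wrist",p,.126,M)-C;print(q@u,q@v)
E
```

```text
bezel [0.5469 0.1066 0.126 ] pred [0.5498 0.1069 0.    ] rad 0.06064070745607082
front edge 0.22144632859203395 [0.4681 0.0761 0.106 ] [0.4682 0.0741 0.    ] 21.755519081010615
-0.0167135747725798 -0.04695099005385572
0.021449307232728462 -0.04862960357044016
-0.01648983251109523 0.04880592625251719
0.018641171972566213 0.050317713734205384
```

```bash
python3 - <<'E'
from h import *
C=np.array([.548,.1068,0])
def pose(deg,z,r=.03):
    a=np.radians(deg);p=C-r*(np.cos(a)*v+np.sin(a)*u);p[2]=z;return p.tolist(),[180,0,(YAW-180-deg+180)%360-180]
p,o=pose(0,.17);ctrl.movel(p,.12,orientation=o)
p,o=pose(0,.1375);hit=ctrl.movel(p,.05,f_stop=6);print("insert",hit,ctrl.current_position(),ctrl.current_ft_force())
if not hit:
    for d in list(range(10,91,10))+[95,100,104,108,112]:
        p,o=pose(d,.1375);s=ctrl.movel(p,.04,orientation=o,f_stop=18)
        print(d,s,ctrl.current_ft_force(),ctrl.current_position()-p)
        if s or np.linalg.norm(ctrl.current_ft_force()[:2])>25:break
    print(ctrl.current_clock(),ctrl.current_wrist_torque())
E
```

```text
insert False [0.5593 0.079  0.1376] [-0.6403 -1.1003  0.4256]
10 False [ 0.6273 -0.5521 -0.0974] [0.0002 0.0001 0.0003]
20 False [1.0257 0.9678 0.7286] [0.0002 0.0002 0.0001]
30 False [2.9354 1.6681 0.8883] [0.0002 0.0002 0.0001]
40 False [3.224  0.5733 0.2489] [0.0001 0.0001 0.    ]
50 False [1.5928 1.0659 0.2528] [ 0.     -0.     -0.0001]
60 False [ 1.4453 -0.1323  0.1801] [-0.0001 -0.0001 -0.0001]
70 False [-0.1993 -0.2779  0.0363] [-0.0002 -0.0001 -0.0001]
80 False [ 0.3406 -0.3218 -0.2577] [-0.0001 -0.     -0.0001]
90 False [-0.0398  0.7279  0.7421] [-0.      0.     -0.0001]
95 False [-0.3567 -1.1189 -0.228 ] [ 0.     -0.0001 -0.    ]
100 False [-0.2491 -0.3827  0.2405] [ 0.0001 -0.      0.    ]
104 False [ 0.2644 -1.6694  0.5736] [ 0.0001 -0.      0.    ]
108 False [-0.1384 -5.5562  0.4648] [-0.0001 -0.0007 -0.    ]
112 False [ -3.3127 -17.8949   3.5222] [-0.0006 -0.0025 -0.0001]
12.5667 [-3.6668  0.8895  0.0985]
```

```bash
python3 - <<'E'
from h import *
C=np.array([.548,.1068,0])
def pose(deg,z,r=.03):
    a=np.radians(deg);p=C-r*(np.cos(a)*v+np.sin(a)*u);p[2]=z;return p.tolist(),[180,0,(YAW-180-deg+180)%360-180]
p,o=pose(104,.1375);ctrl.movel(p,.04,orientation=o);print(ctrl.current_ft_force())
p[2]=.2;ctrl.movel(p,.1)
ctrl.goto((H-.20*u-.02*v+[0,0,.28]).tolist(),[180,0,YAW-180])
M=T();I=viewer.get_image("wrist");np.save("w2.npy",M)
cv2.imwrite("pics/w2.png",I[:,:,::-1]);print(ctrl.current_clock())
E
```

```text
[ 0.6215  0.8188 -0.019 ]
15.0
```

View pics/w2.png

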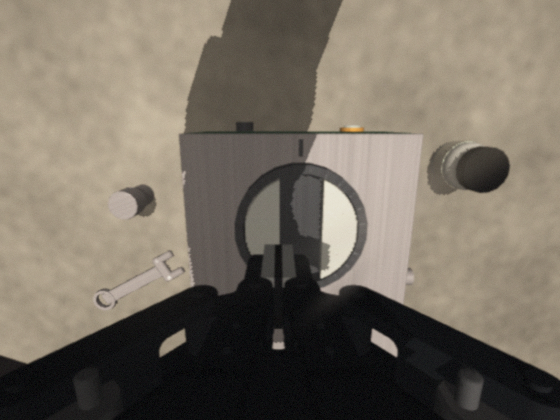

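The wrist view shows the slot (edges at x≈280 and 323, vertical) pointing at the front-edge mark at (301,147). The cover is shut, and the jar, socket and spanner haven't moved.

```bash
python3 -c "
from station import ticket
print(ticket.sign_off())"
```

```text
the job is handed in; nothing more can be done
None
```

I pushed the cover shut, turned the fastener clockwise to its locked stop and handed the job in at about 15 s on the robot's clock; sign-off gave no verdict, but the last wrist picture shows the cover shut, the slot pointing at the front edge and the jar, socket and spanner apparently undisturbed.

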